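Dry-stack an oil pump on the build plate

TASK

Dry-stack the small oil pump on the round green build plate, centred inside its yellow ring: the dark steel back plate at the bottom, the aluminium pump body (brass rotor face up) on it, and the blue cover (boss up) on top, all lying flat with their edges flush. Set each part down gently, do not drop it, and leave the spray can, the spanner and the steel bowl where they are.

Things in the scene. Friction and masses are not known exactly. Their poses are not given: they have to be found in the camera images.
- build_plate: fixed round green-painted steel build plate, 160 mm across, 20 mm thick, standing on the table; origin at the centre of its underside, z up. A yellow ring (80 mm inside, 88 mm outside diameter) is painted flat on its top, around its centre
- ring_centre (a point): centre of the yellow ring, on the top face of the build plate (20 mm above the table), z up
- back_plate: loose plain disc of dark steel, 64 mm across, 14 mm thick, a flat 16 mm black dot in the middle of its top; lies flat on the table at the start; origin at the centre of its underside, z up; about 0.3 kg
- pump_body: loose bright aluminium disc, 64 mm across, 24 mm thick, both faces flat, a six-lobed brass rotor on a black circle shown on its top face; lies flat on the table, rotor up; origin at the centre of its underside, z up; about 0.26 kg
- cover: loose blue disc, 64 mm across, 14 mm thick, with a central round boss 24 mm across rising 8 mm more from its top (22 mm in all); underside flat; lies flat on the table, boss up; origin at the centre of its underside, z up; about 0.18 kg
- spray_can: bystander: loose upright spray can with a green label, 66 mm across, 150 mm tall; origin at the centre of its underside
- spanner: bystander: loose steel spanner lying flat, about 200 mm long; its own x runs along it; origin near its middle, on the table
- bowl: bystander: loose steel bowl, 100 mm across the rim, 45 mm tall; origin at the centre of its underside
Things that resemble listed ones, but are neither listed nor needed, are in the scene too. Several things have the shape of the pump_body; the one meant has the colours described above. Of the things that look like the cover, take the one that is nearest to the robot's base at the start.

How it is judged:
By the outcome, as a careful person would: the job done as asked, in the order asked, and still so for the second after the job is handed in, with the robot touching nothing.
It also fails if it takes over 72 s, if anything falls off the work surface, if the arm or the gripper's body presses on something with over 40 N, if the wrist force passes 120 N, or if a joint passes its speed limit or range.

ROBOT

A 6-joint arm with a two-finger parallel gripper is mounted at the origin on the work surface. World frame = base frame: x ahead of the robot, y to its left, z up, the work surface at z = 0. Lengths are in mm, angles in rad, forces in N, time in s.
With the tool pointing down it reaches from about 275 to 1000 mm from the base axis. Payload 8.4 kg.
Tool frame: the origin (TCP) lies at the very end of the fingers, on their centre line; the grasp point (between the pads) lies 19 mm behind it; z points along the fingers, y is the line along which they close (so a half turn about z gives the same grasp; the last joint's range is limited). The gripper opens to 85 mm and grips with 20 to 120 N. Pads are 22 mm wide; open, the fingers measure 114 mm over their backs; the gripper's body (76 mm by 85 mm) begins 54 mm behind the grasp point. The pads swing forward as they close: fully open they stand 13 mm farther back than shut.
Start: joints at [1.135, 0.353, 1.633, -0, 1.155, -0.002], TCP at [262.7, 567.112, 231.281] pointing down, gripper open.
Joint ranges: [-2.63, 2.63], [-0.92, 2.1], [0.06, 2.66], [-1.3, 4.44], [0, 2.69], [-3.02, 3.02]. Speed limits (rad/s): [2.22, 2.22, 2.79, 3.14, 3.14, 3.14].

INTERFACE

Orientations are given as [roll, pitch, yaw] about the fixed x, y, z axes, in that order (R = Rz(yaw) Ry(pitch) Rx(roll)).
In Python, from rig import telemetry, imaging, r gives the robot as it stands. The module is installed in compiled form; this text tells all that it offers.
- The arm moves only by the tool step_arm, never from a script. Its argument "moves" is a list of rows, each a list of 3 entries, a list of its own where there are three numbers: the turn, a rotation vector about the tool's x, y, z scaled (see below), then the shift along the tool's x, y, z scaled (see below), then the opening, from -1 (shut) to 1 (fully open). A call has 1 to 8 rows; each row is the pose to reach, as a shift and turn from the pose commanded when the call began, along the tool's axes at that moment; what a row does not reach only later rows make up. The controller multiplies each number of a shift by 200 mm and each number of a turn by 45 degrees. A row lasts 1/10 s, in which the tool goes at most 50 mm and 8.59 degrees, less where a joint would pass 70% of its speed; a pose out of reach is approached as far as the arm can. A call with a number of a shift or a turn outside -1 to 1 is refused whole. A call with a gripper value outside its range is refused whole. The fingers move at their own pace and stop on an object; "squeeze" is the grip in N (left out, the last holds). Time passes only in rows, so rows that repeat a pose let the fingers close. It gives the time, the measured TCP pose, the force, the opening and the grip force at its end, in the units of the state.
- telemetry.sense(): the state, without advancing time (a new reading comes with each control period).
- imaging.grab_frame(name): name is "side" or "top" or "wrist"; returns the picture (480x640x3 uint8, red, green, blue); there is no depth.
- imaging.calibration(name): a dict with "fx", "fy", "cx", "cy" (pixels), "cam_to_world" (4x4, takes a point from camera to world coordinates). Camera axes: x right, y up, looking along -z (the intrinsics and any distortion apply to the point x, -y, -z); pixel columns grow to the right and rows downward; lengths in mm; the calibration is good to about 2 mm. The wrist camera is an equidistant fisheye: a pixel r from the principal point sees the ray r / f radians off the axis. A picture is of the moment at which its call begins: read the wrist's pose just before it. calibration takes no time and is no camera call; for the wrist camera it gives the pose at the moment of the call.
- r.sign_off(): hands the job in; it is judged then, once.
Trained networks look in the newest picture that a camera, given by its name, has taken for a name from the list of things; names that differ only in an ending like _2 or _b are one class to them, and where a whole thing is asked for, a point or a joint stands for the part that bears it (a point fixed in the world has none). Each returns a list of dicts, best first, with "conf" (0 to 1); they miss things now and then, are a little off and sometimes report something else, mostly with a low value. They report only what shows in the picture. A call takes as long as a camera call. They do not tell look-alikes from the thing itself.
- imaging.recognise(camera, name): "extent" ([left, top, width, height] in pixels, round what is visible of it).
- imaging.mark_of(camera, name): "xy" ([column, row] in pixels: a listed point, or the origin of a listed thing).
The state is a dict: "clock": time; "qpos": joint angles; "qvel": joint speeds; "joint_efforts": joint torques, N m; "eef_pos": TCP position; "tcp_rot": TCP orientation; "contact_force": force on the tool from outside, world axes, zero at the start; "wrist_torque": the same for the moment, N m; "opening": opening from 0.0 (shut) to 1.0 (fully open); "grasp_force": force on a finger pad.
Only numpy, scipy, OpenCV 4.12 (cv2) and the standard library are available. Lean on these libraries where they do the work, as an engineer would, in place of code of your own. Each camera call takes 0.05 s, during which the arm holds its last target. There are 200 camera calls.

## Working session

There is one attempt and no reset: what is moved stays moved. The work goes in short steps, Python scripts to look and compute and a tool call to move; the robot and the scene stay as the last step left them, time stands still between calls to the robot, and variables do not carry over. Pictures are saved under pics/ and viewed, at most 10 in all, crops included, and the job is handed in when it is done.

Besides the shell and the picture viewer there is one more tool, called after "Emit:" by a JSON object that holds its "api" and its "payload", one argument or row to a line. step_arm: Moves the arm, as the interface text tells. Its arguments: {"type":"object","properties":{"moves":{"type":"array"},"squeeze":{"type":"number"}},"required":["moves"]}

```bash
mkdir -p pics; cat > h.py <<'E'
import numpy as np, cv2
from rig import telemetry, imaging, r
def grab(cam, fn=None):
    im=imaging.grab_frame(cam)
    if fn: cv2.imwrite('pics/'+fn, im[:,:,::-1])
    return im
def ray(cam,px,c=None):
    c=c or imaging.calibration(cam); M=np.array(c['cam_to_world'])
    a=(px[0]-c['cx'])/c['fx']; b=(px[1]-c['cy'])/c['fy']
    if cam=='wrist':
        t=np.hypot(a,b); s=np.sin(t)/t if t>1e-9 else 1
        d=np.array([a*s,-b*s,-np.cos(t)])
    else: d=np.array([a,-b,-1.])
    d=M[:3,:3]@d; return M[:3,3], d/np.linalg.norm(d)
def atz(cam,px,z,c=None):
    o,d=ray(cam,px,c); return o+d*(z-o[2])/d[2]
def tri(rays):
    A=sum(np.eye(3)-np.outer(d,d) for o,d in rays); b=sum((np.eye(3)-np.outer(d,d))@o for o,d in rays)
    return np.linalg.solve(A,b)
E
cat > a.py <<'E'
from h import *
s=telemetry.sense(); print(s)
print({k:v for k,v in imaging.calibration('top').items() if 'cam' not in k}, imaging.calibration('top').keys())
ims=[grab(c,f'{c}0.png') for c in('top','side','wrist')]
for cam in('top','side'):
  for n in('build_plate','ring_centre','back_plate','pump_body','cover','spray_can','spanner','bowl'):
    for d in imaging.mark_of(cam,n)[:4]:
      if d['conf']>.2: print(cam,n,np.round(d['xy'],1),round(d['conf'],2),np.round(atz(cam,d['xy'],20 if n=='ring_centre' else 0)[:2]))
E
python3 a.py
```

```text
{'clock': 0.0, 'qpos': array([ 1.13456980e+00,  3.53635859e-01,  1.63413752e+00,  2.34604077e-05,
        1.15520258e+00, -2.42605949e-03]), 'qvel': array([ 2.33522258e-05, -8.94623223e-04, -7.81548435e-04, -2.90889983e-04,
        4.01092738e-04,  2.29089382e-05]), 'joint_efforts': array([ 2.70953424e-03, -6.05273366e+01, -3.42062688e+01,  1.26640748e-04,
        9.47699620e-03, -5.62941651e-06]), 'eef_pos': array([262.50743328, 566.67204402, 230.5679073 ]), 'tcp_rot': array([-3.14020940e+00, -2.48061795e-05,  2.70778269e+00]), 'contact_force': array([-0.39710604,  0.45888621,  0.46260773]), 'wrist_torque': array([0.01618435, 0.0195361 , 0.02481259]), 'grasp_force': 0.0, 'opening': 1.0036430559444818}
{'fx': 525.7352149449695, 'fy': 525.7352149449695, 'cx': 318.54248146460054, 'cy': 236.6853101574953} dict_keys(['fx', 'fy', 'cx', 'cy', 'cam_to_world'])
top build_plate [403.2 254.9] 0.87 [ 526. -127.]
top ring_centre [403.2 252.4] 0.76 [ 530. -124.]
top ring_centre [156.9 264. ] 0.42 [506. 472.]
top pump_body [326.2 324.6] 0.98 [358.  65.]
top pump_body [317.5 274.2] 0.95 [480.  85.]
top cover [256.2 287.4] 0.91 [449. 234.]
top cover [234.3 244. ] 0.64 [556. 289.]
top spray_can [465.4 176.9] 0.97 [ 723. -291.]
top spanner [373.2 149.6] 0.96 [796. -60.]
top bowl [157.1 265. ] 0.87 [506. 477.]
side build_plate [386.7 323.2] 0.95 [ 536. -130.]
side ring_centre [386.2 317.9] 0.62 [ 533. -129.]
side back_plate [335.2 212.8] 0.87 [675. 154.]
side pump_body [251.3 311.3] 0.92 [362.  69.]
side pump_body [287.1 278.5] 0.58 [466.  83.]
side cover [253.1 206.8] 0.83 [546. 301.]
side spray_can [517.1 317.3] 0.65 [ 732. -294.]
side spray_can [436.3 240.8] 0.64 [778. -62.]
side spray_can [202.1 177.4] 0.4 [517. 472.]
side spanner [434.7 239.3] 0.72 [779. -57.]
side bowl [197.9 175.9] 0.91 [513. 484.]
```

View pics/top0.png

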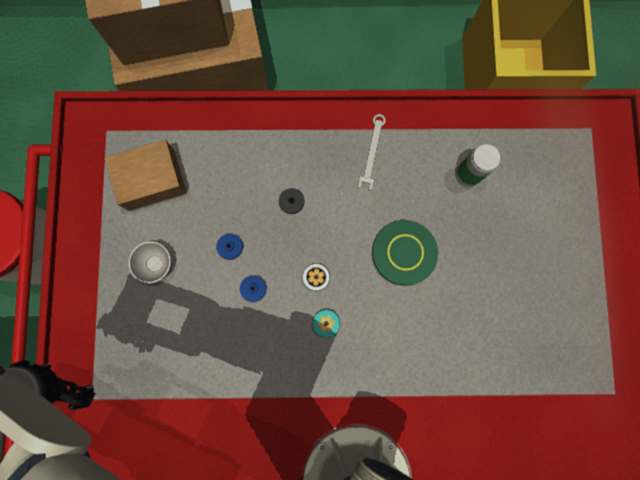

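View pics/side0.png

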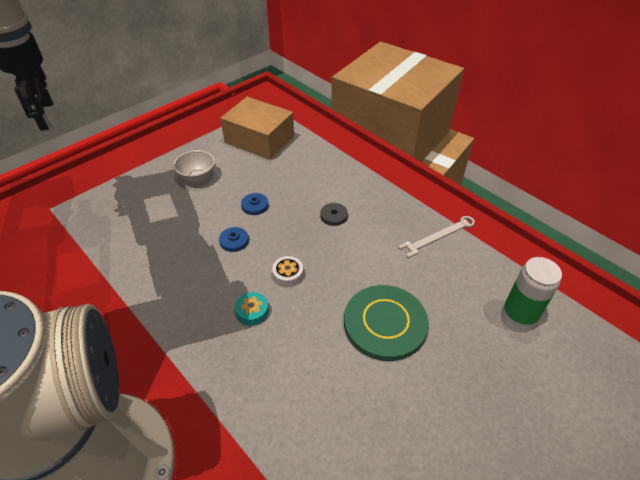

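Top view: the bright disc with brass rotor on black at (316,277) is the pump_body; the teal disc at (326,323) is a look-alike. The blue cover at (253,288) is about 506 mm from the base and the one at (230,246) about 627 mm, so I take the first. The dark back plate is at (291,201), the ring at (405,252). The side view agrees: back plate (334,213), body (288,270), near cover (234,239), ring (386,319).

```bash
cat > b.py <<'E'
from h import *
T=cv2.imread('pics/top0.png');S=cv2.imread('pics/side0.png')
def blob(im,p,w,f):
    x0,y0=p[0]-w,p[1]-w; c=im[y0:p[1]+w,x0:p[0]+w].astype(int); B,G,R=c[...,0],c[...,1],c[...,2]
    m=f(B,G,R).astype(np.uint8); n,l,st,ce=cv2.connectedComponentsWithStats(m)
    i=1+np.argmax(st[1:,4]); h=cv2.convexHull(np.argwhere(l==i)[:,::-1].astype(np.int32)); e=cv2.fitEllipse(h) 
    return np.array(e[0])+[x0,y0], e[1], st[i,4]
dark=lambda B,G,R:(R<75)&(abs(R-B)<20)
blue=lambda B,G,R:(B-R>50)
yel=lambda B,G,R:(R-B>60)&(R>100)
Q={'back':((291,201),(334,213),20,dark),'rotor':((316,277),(288,269),16,yel),'cover':((253,288),(234,239),22,blue),'cover_far':((230,246),(255,203),22,blue),'ring':((405,252),(386,319),30,yel)}
for k,(t,s,w,f) in Q.items():
    a=blob(T,t,w,f);b=blob(S,s,w,f)
    print(k,np.round(a[0],1),np.round(a[1],1),np.round(b[0],1),np.round(b[1],1),'tri',np.round(tri([ray('top',a[0]),ray('side',b[0])]),1),'at z10/20',np.round(atz('top',a[0],20)[:2]),np.round(atz('side',b[0],20)[:2]))
c=imaging.calibration('wrist');print(np.round(c['cam_to_world'],3),c['fx'],c['cx'],c['cy'])
a=cv2.resize(T[180:350,200:360],None,fx=2.4,fy=2.4,interpolation=2);b=cv2.resize(S[180:350,215:375],None,fx=2.4,fy=2.4,interpolation=2)
cv2.imwrite('pics/crop0.png',np.hstack([a,b]))
E
python3 b.py
```

```text
back [291.2 200.8] [25.  25.4] [333.9 216.5] [16.9 26.5] tri [664.5 148.6  -1.3] at z10/20 [660. 148.] [650. 133.]
rotor [315.9 276.8] [16.2 16.8] [287.1 267.4] [15.4 19.6] tri [472.   88.4  26.2] at z10/20 [472.  89.] [475.  92.]
cover [252.5 288.2] [25.2 25.6] [233.1 237.6] [21.  28.6] tri [446.5 241.7  12.8] at z10/20 [446. 241.] [443. 236.]
cover_far [228.9 246. ] [24.7 25.2] [253.9 202.2] [18.4 26.3] tri [549.5 300.   13.1] at z10/20 [548. 299.] [546. 294.]
ring [405.2 251.9] [35.6 36.7] [385.8 318.4] [39.5 47.4] tri [ 531.3 -129.    20.3] at z10/20 [ 531. -129.] [ 532. -129.]
[[ 4.21000e-01 -8.59000e-01 -2.93000e-01  1.85664e+02]
 [ 9.07000e-01  3.98000e-01  1.36000e-01  6.02498e+02]
 [-1.00000e-03 -3.23000e-01  9.46000e-01  3.74377e+02]
 [ 0.00000e+00  0.00000e+00  0.00000e+00  1.00000e+00]] 371.64829954431775 322.75052730003057 237.99181982198468
```

View pics/crop0.png

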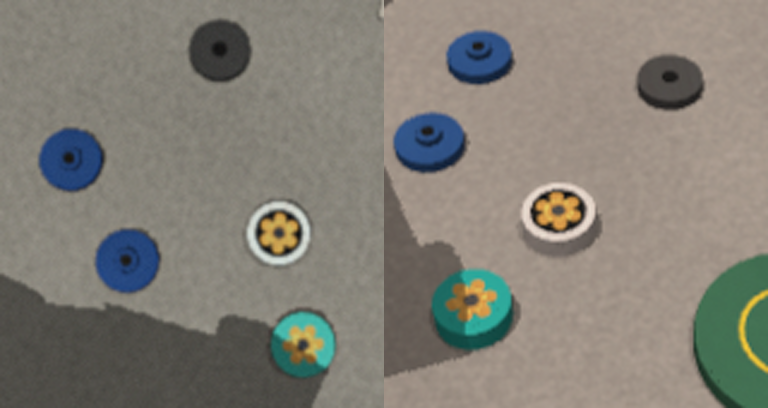

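View pics/wrist0.png

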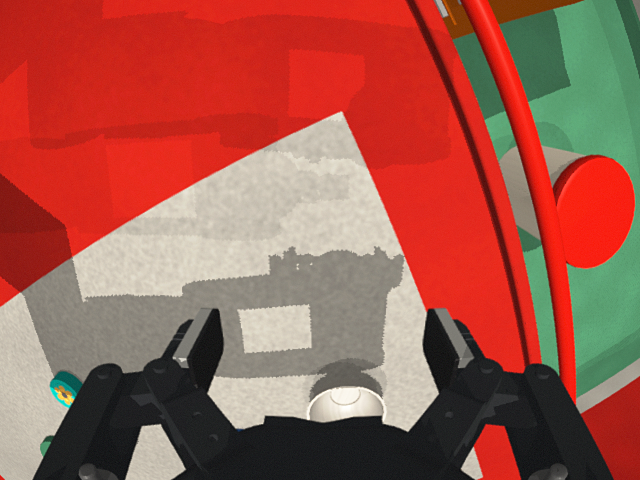

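The crop confirms the picks: plain dark disc with dot, bright body with black circle and brass rotor, near blue cover (left panel at about (127,260)). The wrist view shows the fingers with the TCP between them near (335,340), and the bowl at (345,405). First move is to the back plate near (661,148).

Emit:
{"api": "step_arm", "payload": {
  "moves": [
    [[0,0,0],[-0.25,-0.1,0],1],
    [[0,0,0],[-0.5,-0.2,0],1],
    [[0,0,0],[-0.75,-0.3,0],1],
    [[0,0,0],[-1,-0.4,0],1],
    [[0,0,0],[-1,-0.4,0],1]
  ],
  "squeeze": 40
}}

```text
clock: 1.45
eef_pos: [413.0, 407.4, 231.4]
tcp_rot: [-3.141, 0.001, 2.705]
contact_force: [-0.7, 0.2, 0.6]
opening: 1.0
grasp_force: 0.0
```

Emit:
{"api": "step_arm", "payload": {
  "moves": [
    [[0,0,0],[-0.25,-0.1,0],1],
    [[0,0,0],[-0.5,-0.2,0],1],
    [[0,0,0],[-0.75,-0.3,0],1],
    [[0,0,0],[-1,-0.4,0],1],
    [[0,0,0],[-1,-0.4,0],1]
  ]
}}

```text
clock: 1.95
eef_pos: [561.0, 251.0, 231.4]
tcp_rot: [3.142, 0.001, 2.705]
contact_force: [-0.9, 1.1, -0.2]
opening: 1.002
grasp_force: 0.0
```

Emit:
{"api": "step_arm", "payload": {
  "moves": [
    [[0,0,0],[-0.25,-0.1,0],1],
    [[0,0,0],[-0.5,-0.2,0.1],1],
    [[0,0,0],[-0.69,-0.26,0.3],1],
    [[0,0,0],[-0.69,-0.26,0.5],1],
    [[0,0,0],[-0.69,-0.26,0.5],1],
    [[0,0,0],[-0.69,-0.26,0.5],1]
  ]
}}

```text
clock: 2.55
eef_pos: [660.7, 149.2, 130.4]
tcp_rot: [-3.14, -0.003, 2.708]
contact_force: [0.2, 0.8, 0.2]
opening: 1.003
grasp_force: 0.0
```

```bash
cat >> h.py <<'E'
def togo(t,s=None):
    s=s or telemetry.sense(); d=np.array(t)-s['eef_pos']
    from scipy.spatial.transform import Rotation as R
    return R.from_euler('xyz',s['tcp_rot']).inv().apply(d)/200
E
cat > c.py <<'E'
import sys
from h import *
n,fn=sys.argv[1:3]
c=imaging.calibration('wrist'); s=telemetry.sense(); im=grab('wrist',fn)
print(s['eef_pos'],s['tcp_rot'],s['contact_force'],s['opening'])
for d in imaging.mark_of('wrist',n)[:3]: print('mark',d, [np.round(atz('wrist',d['xy'],z,c)[:2],1) for z in (0,20)])
for d in imaging.recognise('wrist',n)[:2]: print('box',d)
E
python3 c.py back_plate w1.png
```

```text
[660.659213   149.23546879 130.44276519] [-3.14011733e+00 -2.73445973e-03  2.70754884e+00] [0.24813015 0.82517629 0.19416501] 1.0027377160065236
mark {'xy': [324.5, 226.7], 'conf': 0.93} [array([660. , 150.3]), array([654.5, 152.8])]
box {'extent': [283.3, 187.8, 84.9, 86.7], 'conf': 0.94}
```

View pics/w1.png

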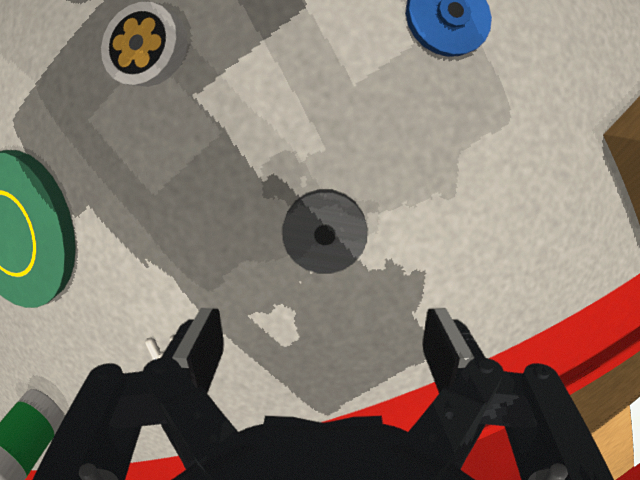

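The back plate shows at (325,232) with its dot near (325,235).

```bash
cat > d.py <<'E'
from h import *
im=cv2.imread('pics/w1.png').astype(int); c=imaging.calibration('wrist')
g=im.sum(2)[215:255,305:345]; m=g<75
y,x=np.nonzero(m); p=np.array([x.mean()+305,y.mean()+215]); print(m.sum(),p,x.min(),x.max(),y.min(),y.max())
w=atz('wrist',p,14,c); print('wrist',w)
for cam in('top','side'):
  I=cv2.imread(f'pics/{cam}0.png').astype(int).sum(2); q=(291,200) if cam=='top' else (334,212)
  sub=I[q[1]-5:q[1]+6,q[0]-5:q[0]+6]; wt=np.clip(130-sub,0,None); yy,xx=np.mgrid[-5:6,-5:6]
  p2=[q[0]+(wt*xx).sum()/wt.sum(),q[1]+(wt*yy).sum()/wt.sum()]; print(cam,p2,sub.min(),atz(cam,p2,14)); 
  print('tri w/',cam,tri([ray('wrist',p,c),ray(cam,p2)]))
e=[ray('wrist',q,c) for q in ((283,232),(367.5,232),(325,190),(325,273))]
pts=[o+d*(14-o[2])/d[2] for o,d in e]; print('diam',np.linalg.norm(pts[0]-pts[1]),np.linalg.norm(pts[2]-pts[3]),'ctr',np.mean(pts,0))
print(togo([w[0],w[1],25]))
E
python3 d.py
```

```text
126 [324.24603175 234.8968254 ] 10 28 11 29
wrist [665.54679686 149.88185156  14.        ]
top [np.float64(290.99808061420345), np.float64(199.9948816378759)] 52 [662.989987   148.69496679  14.        ]
tri w/ top [664.36583691 149.29518174  13.5859052 ]
side [np.float64(333.468), np.float64(211.66)] 77 [664.01824957 149.64156849  14.        ]
tri w/ side [665.20645513 150.05939913  13.2584089 ]
diam 63.128478705788034 65.23983227648966 ctr [664.11799602 151.28120932  14.        ]
[-0.01267446  0.00344686  0.54487344]
```

Emit:
{"api": "step_arm", "payload": {
  "moves": [
    [[0,0,0],[-0.012,0.003,0.25],1],
    [[0,0,0],[-0.012,0.003,0.45],1],
    [[0,0,0],[-0.012,0.003,0.55],1],
    [[0,0,0],[-0.012,0.003,0.62],1],
    [[0,0,0],[-0.012,0.003,0.645],1],
    [[0,0,0],[-0.012,0.003,0.645],1]
  ]
}}

```text
clock: 3.3
eef_pos: [664.8, 148.8, 3.4]
tcp_rot: [3.141, 0.001, 2.708]
contact_force: [-0.7, 0.1, 0.6]
opening: 1.0
grasp_force: 0.0
```

Emit:
{"api": "step_arm", "payload": {
  "moves": [
    [[0,0,0],[0,0,0.015],1],
    [[0,0,0],[0,0,0.025],1],
    [[0,0,0],[0,0,0.025],1]
  ]
}}

```text
clock: 3.6
eef_pos: [664.5, 148.2, -2.2]
tcp_rot: [3.141, 0.001, 2.708]
contact_force: [-0.8, -0.1, 0.4]
opening: 1.001
grasp_force: 0.0
```

Emit:
{"api": "step_arm", "payload": {
  "moves": [
    [[0,0,0],[0,0,0],0.3],
    [[0,0,0],[0,0,0],0.3],
    [[0,0,0],[0,0,0],0.3],
    [[0,0,0],[0,0,0],0.3],
    [[0,0,0],[0,0,0],0.3]
  ]
}}

```text
clock: 4.1
eef_pos: [664.5, 148.2, -2.0]
tcp_rot: [3.141, 0.001, 2.708]
contact_force: [-1.9, -0.6, 5.3]
opening: 0.727
grasp_force: 43.2
```

Emit:
{"api": "step_arm", "payload": {
  "moves": [
    [[0,0,0],[0,0,-0.05],0.3],
    [[0,0,0],[0,0,-0.25],0.3],
    [[0,0,0],[0,0,-0.5],0.3],
    [[0,0,0],[0,-0.2,-0.7],0.3],
    [[0,0,0],[0,-0.4,-0.7],0.3],
    [[0,0,0],[0,-0.6,-0.7],0.3],
    [[0,0,0],[0,-0.77,-0.7],0.3],
    [[0,0,0],[0,-0.77,-0.7],0.3]
  ]
}}

```text
clock: 4.9
eef_pos: [596.9, 5.1, 137.4]
tcp_rot: [-3.14, -0.002, 2.705]
contact_force: [0.5, 0.2, -3.1]
opening: 0.727
grasp_force: 46.0
```

Emit:
{"api": "step_arm", "payload": {
  "moves": [
    [[0,0,0],[0,-0.2,0],0.3],
    [[0,0,0],[0,-0.4,0],0.3],
    [[0,0,0],[0,-0.6,0],0.3],
    [[0,0,0],[0.02,-0.74,0],0.3],
    [[0,0,0],[0.02,-0.77,0],0.3],
    [[0,0,0],[0.02,-0.77,0],0.3],
    [[0,0,0],[0.02,-0.77,0],0.3]
  ]
}}

```text
clock: 5.6
eef_pos: [531.8, -129.0, 137.5]
tcp_rot: [3.141, 0.001, 2.708]
contact_force: [-0.4, 0.2, -3.8]
opening: 0.721
grasp_force: 46.1
```

```bash
cat > ring.py <<'E'
import sys
from h import *
from scipy.optimize import least_squares
c=imaging.calibration('wrist'); s=telemetry.sense(); im=grab('wrist',sys.argv[1]).astype(int)
R,G,B=im[...,0],im[...,1],im[...,2]
m=(R-B>90)&(G-B>80); y,x=np.nonzero(m[:400]); 
P=np.array([atz('wrist',(a,b),20,c)[:2] for a,b in zip(x,y)])
k=np.hypot(*(P-[531,-129]).T); P=P[(k<55)&(k>30)]
f=least_squares(lambda q:np.hypot(*(P-q[:2]).T)-q[2],[531,-129,42],loss='soft_l1')
print(len(P),f.x,f.cost,s['eef_pos'],s['tcp_rot'],s['opening'],s['grasp_force'])
print(togo([f.x[0],f.x[1],18.5],s))
E
python3 ring.py w2.png
```

```text
1330 [ 529.78998383 -127.99481968   42.05392406] 657.5916828941594 [ 531.83192199 -128.95219797  137.50035398] [3.14109654e+00 5.30662697e-04 2.70784965e+00] 0.7214940007269983 46.12674593925476
[ 1.15917947e-02 -2.42392094e-04  5.94995655e-01]
```

View pics/w2.png

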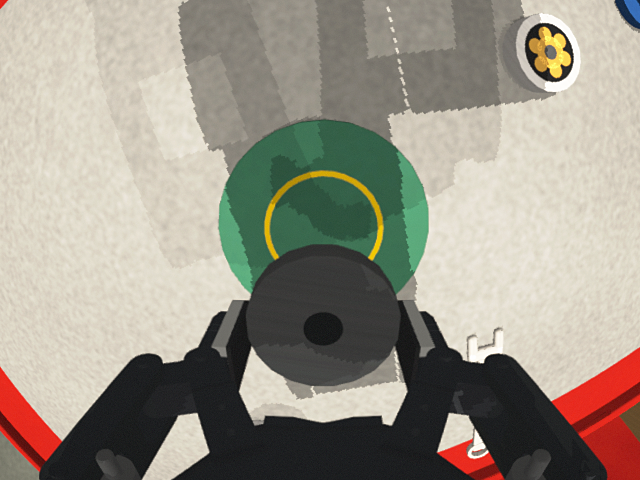

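Held back plate with dot at (323,328), partly over the yellow ring centred near (324,228). I check the held disc's centre against the TCP.

```bash
cat > e.py <<'E'
from h import *
c=imaging.calibration('wrist'); s=telemetry.sense(); im=cv2.imread('pics/w2.png').astype(int).sum(2)
m=im[305:352,298:350]<75; y,x=np.nonzero(m); p=[x.mean()+298,y.mean()+305]
e=cv2.minEnclosingCircle(np.c_[x,y].astype(np.float32)); print(m.sum(),p,e)
w=atz('wrist',p,s['eef_pos'][2]+16,c); print(w-s['eef_pos'])
E
python3 e.py
```

```text
635 [np.float64(322.88346456692915), np.float64(328.2094488188976)] ((24.577922821044922, 23.519479751586914), 18.748085021972656)
[-2.94788474  1.00373846 16.        ]
```

Emit:
{"api": "step_arm", "payload": {
  "moves": [
    [[0,0,0],[0,0,0.2],0.3],
    [[0,0,0],[0,0,0.4],0.3],
    [[0,0,0],[0,0,0.52],0.3],
    [[0,0,0],[0,0,0.565],0.3],
    [[0,0,0],[0,0,0.58],0.3],
    [[0,0,0],[0,0,0.58],0.3]
  ]
}}

```text
clock: 6.25
eef_pos: [532.0, -129.3, 21.8]
tcp_rot: [3.141, 0.001, 2.708]
contact_force: [0.2, 0.5, -2.2]
opening: 0.724
grasp_force: 46.1
```

Emit:
{"api": "step_arm", "payload": {
  "moves": [
    [[0,0,0],[0,0,0.005],0.3],
    [[0,0,0],[0,0,0.01],0.3],
    [[0,0,0],[0,0,0.015],0.3],
    [[0,0,0],[0,0,0.015],0.3],
    [[0,0,0],[0,0,0.015],0.3]
  ]
}}

```text
clock: 6.75
eef_pos: [531.2, -129.7, 18.5]
tcp_rot: [3.142, 0.0, 2.708]
contact_force: [0.3, -0.9, -2.9]
opening: 0.733
grasp_force: 46.1
```

Emit:
{"api": "step_arm", "payload": {
  "moves": [
    [[0,0,0],[0,0,0.005],0.3],
    [[0,0,0],[0,0,0.005],0.3],
    [[0,0,0],[0,0,0.005],0.3]
  ]
}}

```text
clock: 7.05
eef_pos: [531.3, -129.7, 18.0]
tcp_rot: [3.142, 0.0, 2.708]
contact_force: [-2.9, -0.3, 6.6]
opening: 0.728
grasp_force: 47.2
```

Emit:
{"api": "step_arm", "payload": {
  "moves": [
    [[0,0,0],[0,0,0],0.7],
    [[0,0,0],[0,0,0],1],
    [[0,0,0],[0,0,0],1],
    [[0,0,0],[0,0,-0.05],1],
    [[0,0,0],[0,0,-0.25],1],
    [[0,0,0],[0,0,-0.5],1],
    [[0,0,0],[0,0,-0.6],1],
    [[0,0,0],[0,0,-0.6],1]
  ]
}}

```text
clock: 7.85
eef_pos: [533.5, -130.2, 141.4]
tcp_rot: [3.14, 0.007, 2.708]
contact_force: [0.3, -0.3, -0.6]
opening: 1.0
grasp_force: 0.0
```

```bash
cat > f.py <<'E'
import sys
from h import *
from scipy.optimize import least_squares
# placed back plate: dot, ring fit, disc edge; wrist view
c=imaging.calibration('wrist'); s=telemetry.sense(); im=grab('wrist',sys.argv[1]).astype(int)
R,G,B=im[...,0],im[...,1],im[...,2]
y,x=np.nonzero(((R-B>90)&(G-B>80))[:400]); P=np.array([atz('wrist',q,20,c)[:2] for q in zip(x,y)])
k=np.hypot(*(P-[531,-129]).T); P=P[(k<55)&(k>30)]
f=least_squares(lambda q:np.hypot(*(P-q[:2]).T)-q[2],[531,-129,42],loss='soft_l1'); print('ring',len(P),f.x)
m=(im.sum(2)<75).astype(np.uint8); n,l,st,ce=cv2.connectedComponentsWithStats(m)
for i in range(1,n):
    if 40<st[i,4]<1000 and st[i,1]<320: print('dot',st[i],ce[i],atz('wrist',ce[i],34,c))
print(s['eef_pos'],s['tcp_rot'])
E
python3 f.py w3.png
```

```text
ring 1746 [ 529.73518679 -127.9872827    42.02608709]
dot [524  22  22  55 195] [531.46153846  46.76923077] [464.79038703  68.92011264  34.        ]
[ 533.49433916 -130.22328948  141.43451487] [3.14027315 0.00679331 2.70780637]
```

View pics/w3.png

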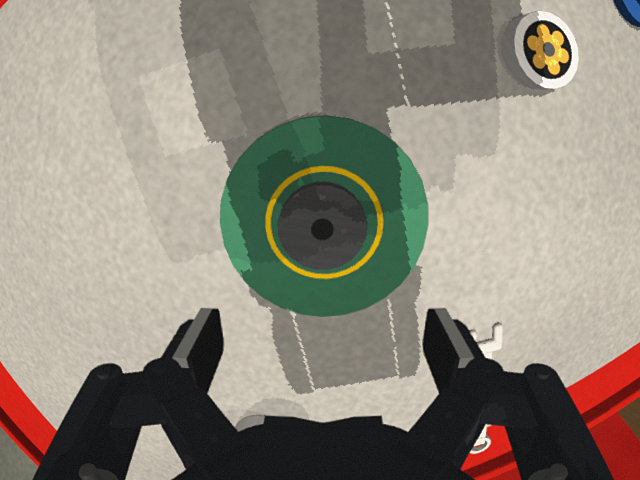

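Back plate sits in the ring: dot about (322,229), ring centre (324,222); the disc's height explains part of the shift. I compute the rest.

```bash
cat > g.py <<'E'
from h import *
from scipy.optimize import least_squares
def dot(fn,box,z,c,name='wrist'):
    im=cv2.imread('pics/'+fn).astype(int).sum(2); x0,y0,x1,y1=box; sub=im[y0:y1,x0:x1]; w=np.clip(85-sub,0,None); yy,xx=np.mgrid[y0:y1,x0:x1]
    p=[(w*xx).sum()/w.sum(),(w*yy).sum()/w.sum()]; return p,atz(name,p,z,c)
if __name__=='__main__':
    c=imaging.calibration('wrist')
    print(dot('w3.png',(308,216,336,243),34,c))
    T=grab('top','top1.png');S=grab('side','side1.png')
    for cam in ('top','side'):
        I=cv2.imread(f'pics/{cam}1.png').astype(int); x,y=(405,249) if cam=='top' else (386,312)
        sub=I[y-25:y+26,x-25:x+26]; m=((sub.max(2)<85)&(sub[...,1]-sub[...,2]<14)).astype(np.uint8); n,l,st,ce=cv2.connectedComponentsWithStats(m)
        i=1+np.argmax(st[1:,4]); p=ce[i]+[x-25,y-25]; print(cam,st[i],p,'z27',atz(cam,p,34 if cam=='top' else 30))
    # body in w3: rotor centroid & white ring, z=24
    im=cv2.imread('pics/w3.png').astype(int)[0:110,480:610]; B,G,R=im[...,0],im[...,1],im[...,2]
    y,x=np.nonzero(R-B>90); p=[x.mean()+480,y.mean()]; print('rotor',len(x),p,atz('wrist',p,24,c)); print(togo([471,88.5,130]))
E
python3 g.py
```

```text
([np.float64(322.529000698812), np.float64(228.86932215234103)], array([ 526.12054023, -127.66280802,   34.        ]))
top [   3    0   42   51 1510] [407.55298013 246.92847682] z27 [ 541.3118918  -132.45791567   34.        ]
side [  7  14  36  33 898] [385.80623608 316.68374165] z27 [ 528.89482691 -130.31805002   30.        ]
rotor 1125 [np.float64(547.9715555555556), np.float64(49.04977777777778)] [469.05109432  89.42804023  24.        ]
[0.72786022 0.86397095 0.03432599]
```

```bash
cat > k.py <<'E'
from h import *
from g import dot
import subprocess,sys
exec(open('f.py').read().replace('sys.argv[1]',"'w4.png'"))
p,w=dot('w4.png',(308,214,338,244),34,c); print('dot',p,w)
I=cv2.imread('pics/side1.png').astype(int)
sub=I[300:325,372:400].sum(2); print(sub.min()); w8=np.clip(115-sub,0,None); yy,xx=np.mgrid[300:325,372:400]
q=[(w8*xx).sum()/w8.sum(),(w8*yy).sum()/w8.sum()]; print('side dot',q,atz('side',q,34), 'tri',tri([ray('wrist',p,c),ray('side',q)]))
print('tool units ring-dot',(togo([f.x[0],f.x[1],0],s)-togo([w[0],w[1],0],s))*200)
E
python3 k.py
```

```text
ring 1805 [ 529.76222312 -127.97845133   42.02750527]
dot [528  26  22  56 197] [535.05076142  50.56852792] [464.29895451  69.24992165  34.        ]
[ 530.47786708 -129.47416811  136.76969428] [-3.14140325e+00 -8.80859969e-04  2.70785040e+00]
dot [np.float64(322.84018691588784), np.float64(234.8607476635514)] [ 527.27477707 -128.43440106   34.        ]
51
side dot [np.float64(384.7227159616068), np.float64(314.9249911126911)] [ 528.04228164 -127.82896992   34.        ] tri [ 527.01209278 -128.32159948   35.46572095]
tool units ring-dot [-2.06548439  1.45912572 -0.00209576]
```

Emit:
{"api": "step_arm", "payload": {
  "moves": [
    [[0,0,0],[0.005,0,0.2],1],
    [[0,0,0],[0.005,0,0.4],1],
    [[0,0,0],[0.005,0,0.54],1],
    [[0,0,0],[0.005,0,0.59],1],
    [[0,0,0],[0.005,0,0.59],1],
    [[0,0,0],[0.005,0,0.59],0.3],
    [[0,0,0],[0.005,0,0.59],0.3],
    [[0,0,0],[0.005,0,0.59],0.3]
  ]
}}

```text
clock: 8.85
eef_pos: [531.1, -129.5, 20.9]
tcp_rot: [3.141, 0.002, 2.708]
contact_force: [-1.2, -0.5, 4.9]
opening: 0.726
grasp_force: 43.2
```

Emit:
{"api": "step_arm", "payload": {
  "moves": [
    [[0,0,0],[0,0,0],0.3],
    [[0,0,0],[0,0,-0.02],0.3],
    [[0,0,0],[-0.014,0.006,-0.02],0.3],
    [[0,0,0],[-0.014,0.006,-0.02],0.3],
    [[0,0,0],[-0.014,0.006,-0.01],0.3],
    [[0,0,0],[-0.014,0.006,-0.002],0.3],
    [[0,0,0],[-0.014,0.006,-0.002],0.3]
  ]
}}

```text
clock: 9.55
eef_pos: [533.4, -129.3, 20.8]
tcp_rot: [3.142, 0.0, 2.708]
contact_force: [-4.8, 0.9, 17.0]
opening: 0.722
grasp_force: 46.6
```

Emit:
{"api": "step_arm", "payload": {
  "moves": [
    [[0,0,0],[0,0,0],0.7],
    [[0,0,0],[0,0,0],1],
    [[0,0,0],[0,0,0],1],
    [[0,0,0],[0,0,-0.05],1],
    [[0,0,0],[0,0,-0.25],1],
    [[0,0,0],[0,0,-0.5],1],
    [[0,0,0],[0,0,-0.58],1],
    [[0,0,0],[0,0,-0.58],1]
  ]
}}

```text
clock: 10.35
eef_pos: [535.3, -129.8, 139.3]
tcp_rot: [3.14, 0.006, 2.708]
contact_force: [0.2, 0.4, -0.4]
opening: 0.996
grasp_force: 0.0
```

Emit:
{"api": "step_arm", "payload": {
  "moves": [
    [[0,0,0],[0,0,0],1],
    [[0,0,0],[0,0,0],1]
  ]
}}

```text
clock: 10.55
eef_pos: [532.3, -129.0, 134.5]
tcp_rot: [-3.141, -0.002, 2.708]
contact_force: [0.7, 0.6, -0.4]
opening: 1.001
grasp_force: 0.0
```

```bash
sed -i 's/w4.png/w5.png/g' k.py; python3 k.py; python3 -c "
from h import *
print(togo([471.5,88.8,135]))"
```

```text
ring 1823 [ 529.77718203 -128.00213279   42.03916379]
dot [528  23  22  57 190] [535.18947368  48.43157895] [464.44523414  69.12649706  34.        ]
[ 532.28283819 -129.04126218  134.51932969] [-3.14117573e+00 -2.12209042e-03  2.70786470e+00]
dot [np.float64(323.0563204005006), np.float64(236.26157697121403)] [ 529.27050325 -127.97600067   34.        ]
51
side dot [np.float64(384.7227159616068), np.float64(314.9249911126911)] [ 528.04228164 -127.82896992   34.        ] tri [ 528.92577906 -127.79067074   33.4368248 ]
tool units ring-dot [-0.47074418  0.18922218 -0.00107785]
[ 0.73340326  0.86069064 -0.0019079 ]
```

Back plate is now centred within 0.5 mm. Next the pump body.

Emit:
{"api": "step_arm", "payload": {
  "moves": [
    [[0,0,0],[0.17,0.18,0],1],
    [[0,0,0],[0.34,0.36,0],1],
    [[0,0,0],[0.5,0.54,0],1],
    [[0,0,0],[0.63,0.72,0],1],
    [[0,0,0],[0.73,0.86,0],1],
    [[0,0,0],[0.73,0.86,0],1],
    [[0,0,0],[0.73,0.86,0],1],
    [[0,0,0],[0.73,0.86,0],1]
  ]
}}

```text
clock: 11.4
eef_pos: [472.9, 87.4, 135.1]
tcp_rot: [-3.141, -0.001, 2.708]
contact_force: [-0.1, -0.8, -1.0]
opening: 0.995
grasp_force: 0.0
```

```bash
cat > l.py <<'E'
from h import *
c=imaging.calibration('wrist'); s=telemetry.sense(); im=grab('wrist','w6.png').astype(int)
R,G,B=im[...,0],im[...,1],im[...,2]
m=((R-B>70)).astype(np.uint8); m[:150]=0;m[310:]=0; m[:,:240]=0;m[:,410:]=0
y,x=np.nonzero(m); p=[x.mean(),y.mean()]; print(len(x),p,x.min(),x.max(),y.min(),y.max())
w=atz('wrist',p,24,c); print('rotor',w,'tool mm',togo(w,s)*200,s['eef_pos'],s['tcp_rot'])
bb=np.array([B-R]); mb=(B-R>50).astype(np.uint8); n,l,st,ce=cv2.connectedComponentsWithStats(mb)
for i in range(1,n):
    if st[i,4]>300: print('blue',st[i],ce[i],atz('wrist',ce[i],14,c))
print('tri',tri([ray('wrist',p,c),ray('side',(287.1,267.4))]),tri([ray('wrist',p,c),ray('top',(315.9,276.8))]))
E
python3 l.py
```

```text
1703 [np.float64(325.8355842630652), np.float64(231.05637110980624)] 298 354 205 257
rotor [470.45012046  90.35439391  24.        ] tool mm [  3.37069238   1.75448071 111.08813693] [472.89392671  87.39657915 135.08687177] [-3.14070511e+00 -8.13431699e-04  2.70756804e+00]
blue [ 185   61   91   90 4229] [231.26200047 105.96524001] [360.20976384  67.42465794  14.        ]
blue [ 455   76   76   82 4549] [493.19432842 116.34557046] [443.79841316 240.82412097  14.        ]
blue [ 550  172   57   71 2875] [578.38573913 206.18086957] [544.25938987 298.40958578  14.        ]
tri [471.99474126  89.92075101  23.77711134] [472.68256651  88.93949831  15.68765487]
```

View pics/w6.png

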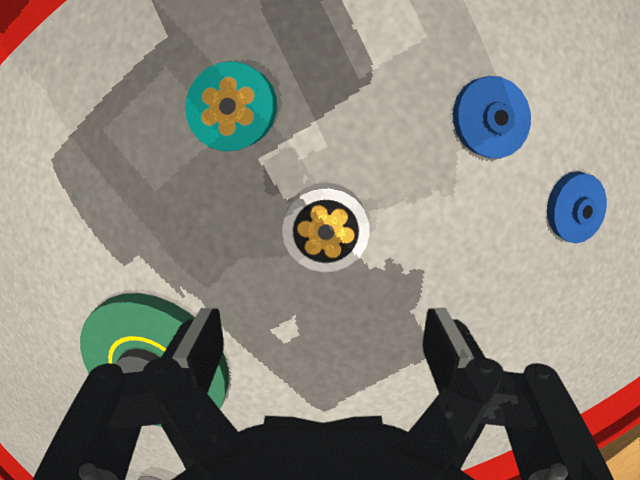

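Pump body (bright, brass rotor) at (326,231), TCP nearly over it; blue near cover at (491,117).

Emit:
{"api": "step_arm", "payload": {
  "moves": [
    [[0,0,0],[0.001,0.008,0.25],1],
    [[0,0,0],[0.001,0.008,0.45],1],
    [[0,0,0],[0.001,0.008,0.58],1],
    [[0,0,0],[0.001,0.008,0.65],1],
    [[0,0,0],[0.001,0.008,0.655],1],
    [[0,0,0],[0.001,0.008,0.655],1],
    [[0,0,0],[0.001,0.008,0.655],1]
  ]
}}

```text
clock: 12.15
eef_pos: [474.4, 89.3, 5.5]
tcp_rot: [3.141, 0.001, 2.707]
contact_force: [-0.1, 0.1, 0.8]
opening: 0.999
grasp_force: 0.0
```

Emit:
{"api": "step_arm", "payload": {
  "moves": [
    [[0,0,0],[0,0,0],0.3],
    [[0,0,0],[0,0,0],0.3],
    [[0,0,0],[0,0,0],0.3],
    [[0,0,0],[0,0,0],0.3],
    [[0,0,0],[0,0,0],0.3]
  ]
}}

```text
clock: 12.65
eef_pos: [474.2, 89.7, 5.8]
tcp_rot: [3.141, 0.001, 2.708]
contact_force: [-1.3, -1.6, 9.5]
opening: 0.728
grasp_force: 41.4
```

Emit:
{"api": "step_arm", "payload": {
  "moves": [
    [[0,0,0],[0,0,-0.05],0.3],
    [[0,0,0],[0,0,-0.2],0.3],
    [[0,0,0],[0,0,-0.4],0.3],
    [[0,0,0],[-0.1,-0.12,-0.58],0.3],
    [[0,0,0],[-0.25,-0.3,-0.65],0.3],
    [[0,0,0],[-0.4,-0.48,-0.65],0.3],
    [[0,0,0],[-0.56,-0.66,-0.65],0.3],
    [[0,0,0],[-0.66,-0.78,-0.65],0.3]
  ]
}}

```text
clock: 13.45
eef_pos: [528.5, -110.2, 136.0]
tcp_rot: [3.142, 0.002, 2.707]
contact_force: [0.1, 0.7, -2.5]
opening: 0.729
grasp_force: 45.2
```

```bash
python3 -c "
from h import *
s=telemetry.sense();print(s['eef_pos'],s['opening'],togo([532.3,-129,110]))"
```

```text
[ 528.53080093 -110.17197653  135.97563495] 0.7285268904303696 [-0.05646139 -0.07745999  0.12999206]
```

Emit:
{"api": "step_arm", "payload": {
  "moves": [
    [[0,0,0],[-0.064,-0.09,0],0.3],
    [[0,0,0],[-0.064,-0.09,0.1],0.3],
    [[0,0,0],[-0.064,-0.09,0.2],0.3],
    [[0,0,0],[-0.064,-0.09,0.3],0.3],
    [[0,0,0],[-0.064,-0.09,0.35],0.3],
    [[0,0,0],[-0.064,-0.09,0.35],0.3],
    [[0,0,0],[-0.064,-0.09,0.35],0.3]
  ]
}}

```text
clock: 14.15
eef_pos: [532.1, -129.1, 65.4]
tcp_rot: [3.142, 0.001, 2.708]
contact_force: [0.0, 0.1, -2.1]
opening: 0.727
grasp_force: 45.2
```

```bash
python3 -c "
from h import *
s=telemetry.sense();print(s['eef_pos'],s['tcp_rot'],togo([532.3,-129,42]))"
```

```text
[ 532.13529314 -129.07125064   65.39975176] [3.14150264e+00 5.26532126e-04 2.70798501e+00] [-0.00053604  0.00065876  0.11699912]
```

Emit:
{"api": "step_arm", "payload": {
  "moves": [
    [[0,0,0],[-0.002,0,0.05],0.3],
    [[0,0,0],[-0.002,0,0.1],0.3],
    [[0,0,0],[-0.002,0,0.117],0.3],
    [[0,0,0],[-0.002,0,0.122],0.3],
    [[0,0,0],[-0.002,0,0.122],0.3]
  ]
}}

```text
clock: 14.65
eef_pos: [532.0, -129.2, 40.2]
tcp_rot: [-3.142, -0.0, 2.708]
contact_force: [-0.2, -0.7, -2.3]
opening: 0.726
grasp_force: 45.2
```

Emit:
{"api": "step_arm", "payload": {
  "moves": [
    [[0,0,0],[0,0,0.003],0.3],
    [[0,0,0],[0,0,0.003],0.3]
  ]
}}

```text
clock: 14.85
eef_pos: [532.3, -129.3, 40.0]
tcp_rot: [3.142, 0.0, 2.708]
contact_force: [-0.8, 1.0, 2.9]
opening: 0.732
grasp_force: 45.6
```

Emit:
{"api": "step_arm", "payload": {
  "moves": [
    [[0,0,0],[0,0,0],0.7],
    [[0,0,0],[0,0,0],1],
    [[0,0,0],[0,0,0],1],
    [[0,0,0],[0,0,-0.05],1],
    [[0,0,0],[0,0,-0.25],1],
    [[0,0,0],[0,0,-0.47],1],
    [[0,0,0],[0,0,-0.47],1],
    [[0,0,0],[0,0,-0.47],1]
  ]
}}

```text
clock: 15.65
eef_pos: [533.0, -129.5, 135.4]
tcp_rot: [3.141, 0.003, 2.708]
contact_force: [0.0, 0.6, -0.5]
opening: 0.999
grasp_force: 0.0
```

```bash
cat > m.py <<'E'
from h import *
from scipy.optimize import least_squares
c=imaging.calibration('wrist'); s=telemetry.sense(); im=grab('wrist','w7.png').astype(int)
R,G,B=im[...,0],im[...,1],im[...,2]
m=(R-B>70); y,x=np.nonzero(m[:400]); P=np.array([atz('wrist',q,20,c)[:2] for q in zip(x,y)])
k=np.hypot(*(P-[529.8,-128]).T); Q=P[(k<47)&(k>38)]
f=least_squares(lambda q:np.hypot(*(Q-q[:2]).T)-q[2],[530,-128,42],loss='soft_l1'); print('ring',len(Q),f.x)
P=np.array([atz('wrist',q,58,c)[:2] for q in zip(x,y)]); k=np.hypot(*(P-[529,-128]).T); i=k<25
w=P[i].mean(0); print('rotor',i.sum(),w,x[i].mean(),y[i].mean(),s['eef_pos'],s['tcp_rot'])
print('tool mm rel ring',(togo([*w,0],s)-togo([*f.x[:2],0],s))*200,'rel tcp',togo([*w,0],s)*200)
cr=cv2.imread('pics/w7.png')[150:310,240:410]
S=grab('side','side2.png'); a=cv2.imread('pics/side2.png')[230:390,300:470]
cv2.imwrite('pics/v7.png',np.hstack([cv2.resize(cr,(400,376),interpolation=2),cv2.resize(a,(400,376),interpolation=2)]))
E
python3 m.py
```

```text
ring 1371 [ 529.98463743 -128.06318539   42.20831604]
rotor 2094 [ 529.06557399 -128.36228399] 322.2817574021012 245.68051575931233 [ 533.04630471 -129.47712844  135.369911  ] [3.14097934 0.00316856 2.70772277]
tool mm rel ring [ 0.70816807 -0.65774505 -0.00264728] rel tcp [  4.50946996  -0.74490646 135.35587056]
```

View pics/v7.png

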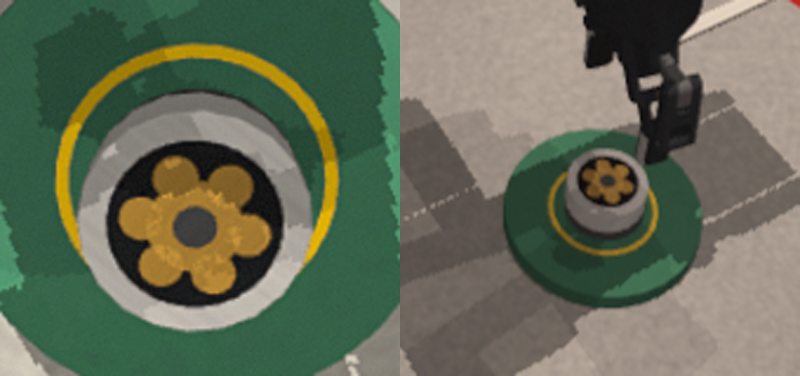

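Body sits squarely on the back plate (wrist and side crop: concentric with the ring, within about 0.7 mm). Next the near cover.

Emit:
{"api": "step_arm", "payload": {
  "moves": [
    [[0,0,0],[0.12,0.18,0],1],
    [[0,0,0],[0.25,0.36,0],1],
    [[0,0,0],[0.38,0.54,0],1],
    [[0,0,0],[0.5,0.7,0],1],
    [[0,0,0],[0.6,0.75,0],1]
  ]
}}

```text
clock: 16.25
eef_pos: [485.3, 59.8, 132.5]
tcp_rot: [-3.141, -0.002, 2.709]
contact_force: [-0.0, -0.4, 0.1]
opening: 1.0
grasp_force: 0.0
```

Emit:
{"api": "step_arm", "payload": {
  "moves": [
    [[0,0,0],[0.12,0.18,0],1],
    [[0,0,0],[0.25,0.36,0],1],
    [[0,0,0],[0.38,0.54,0],1],
    [[0,0,0],[0.5,0.7,0],1],
    [[0,0,0],[0.567,0.746,0],1],
    [[0,0,0],[0.567,0.746,0],1],
    [[0,0,0],[0.567,0.746,0],1],
    [[0,0,0],[0.567,0.746,0],1]
  ]
}}

```text
clock: 17.05
eef_pos: [446.1, 239.3, 133.1]
tcp_rot: [-3.14, -0.001, 2.707]
contact_force: [0.6, -1.5, 0.1]
opening: 1.004
grasp_force: 0.0
```

```bash
cat > n.py <<'E'
import sys
from h import *
z0=float(sys.argv[2])  # underside height
from scipy.optimize import least_squares
c=imaging.calibration('wrist'); s=telemetry.sense(); im=grab('wrist',sys.argv[1]).astype(int)
R,B=im[...,0],im[...,2]
m=(B-R>35).astype(np.uint8); m=cv2.morphologyEx(m,cv2.MORPH_CLOSE,np.ones((9,9),np.uint8)); n,l,st,ce=cv2.connectedComponentsWithStats(m)
i=min((i for i in range(1,n) if st[i,4]>1500),key=lambda i:np.hypot(*(ce[i]-[325,235]))); print(st[i],ce[i])
# model the silhouette: hull of the projected bottom and top rims (64 mm), fitted to the blob by its contour
M=np.linalg.inv(np.array(c['cam_to_world'])); t=np.linspace(0,2*np.pi,120)
def proj(P):
    q=(M[:3,:3]@P.T).T+M[:3,3]; a=np.arctan2(np.hypot(q[:,0],q[:,1]),-q[:,2]); h=np.hypot(q[:,0],q[:,1])
    return np.c_[c['cx']+c['fx']*a*q[:,0]/h, c['cy']-c['fy']*a*q[:,1]/h]
cnt=max(cv2.findContours((l==i).astype(np.uint8),0,1)[0],key=len)[:,0].astype(float)
def res(q):
    P=np.vstack([np.c_[q[0]+32*np.cos(t),q[1]+32*np.sin(t),0*t+z] for z in (z0,z0+14)])
    h=cv2.convexHull(proj(P).astype(np.float32))
    return [cv2.pointPolygonTest(h,tuple(map(float,p)),True) for p in cnt]
g=atz('wrist',ce[i],z0+10,c)[:2]
f=least_squares(res,g,diff_step=1e-3,loss='soft_l1'); r_=np.array(res(f.x)); print('cover',f.x,'px res',r_.mean(),r_.std())
print(s['eef_pos'],s['tcp_rot'],'rel tcp mm',togo([*f.x,z0],s)*200)
E
python3 n.py w8.png 0
```

```text
[ 285  185   85   83 5411] [327.19996304 226.13065977]
cover [445.35521153 242.73531137] px res 1.3692842370262501 0.4316047646440244
[446.05205752 239.34571595 133.10605769] [-3.14043239e+00 -5.87984847e-04  2.70712219e+00] rel tcp mm [  1.98062229   2.93579302 133.10392856]
```

Emit:
{"api": "step_arm", "payload": {
  "moves": [
    [[0,0,0],[-0.006,0.015,0.25],1],
    [[0,0,0],[-0.006,0.015,0.45],1],
    [[0,0,0],[-0.006,0.015,0.6],1],
    [[0,0,0],[-0.006,0.015,0.66],1],
    [[0,0,0],[-0.006,0.015,0.68],1],
    [[0,0,0],[-0.006,0.015,0.68],1],
    [[0,0,0],[-0.006,0.015,0.68],1]
  ]
}}

```text
clock: 17.8
eef_pos: [449.6, 242.9, -1.0]
tcp_rot: [3.14, 0.001, 2.707]
contact_force: [0.3, -0.3, 0.7]
opening: 1.002
grasp_force: 0.0
```

Emit:
{"api": "step_arm", "payload": {
  "moves": [
    [[0,0,0],[0,0,0],0.3],
    [[0,0,0],[0,0,0],0.3],
    [[0,0,0],[0,0,0],0.3],
    [[0,0,0],[0,0,0],0.3],
    [[0,0,0],[0,0,0],0.3]
  ]
}}

```text
clock: 18.3
eef_pos: [449.2, 242.9, -0.9]
tcp_rot: [3.14, 0.001, 2.708]
contact_force: [-1.1, -0.7, 10.1]
opening: 0.727
grasp_force: 41.1
```

Emit:
{"api": "step_arm", "payload": {
  "moves": [
    [[0,0,0],[0,0,-0.05],0.3],
    [[0,0,0],[0,0,-0.25],0.3],
    [[0,0,0],[0,0,-0.45],0.3],
    [[0,0,0],[-0.12,-0.15,-0.6],0.3],
    [[0,0,0],[-0.24,-0.31,-0.68],0.3],
    [[0,0,0],[-0.36,-0.47,-0.68],0.3],
    [[0,0,0],[-0.48,-0.63,-0.68],0.3],
    [[0,0,0],[-0.6,-0.8,-0.68],0.3]
  ]
}}

```text
clock: 19.1
eef_pos: [490.3, 45.6, 134.8]
tcp_rot: [3.141, 0.001, 2.708]
contact_force: [0.7, -0.4, -2.3]
opening: 0.726
grasp_force: 45.6
```

Emit:
{"api": "step_arm", "payload": {
  "moves": [
    [[0,0,0],[-0.12,-0.15,0],0.3],
    [[0,0,0],[-0.24,-0.31,0],0.3],
    [[0,0,0],[-0.36,-0.47,0],0.3],
    [[0,0,0],[-0.48,-0.62,0],0.3],
    [[0,0,0],[-0.56,-0.7,0],0.3],
    [[0,0,0],[-0.56,-0.712,0],0.3],
    [[0,0,0],[-0.56,-0.712,0.1],0.3],
    [[0,0,0],[-0.56,-0.712,0.2],0.3]
  ]
}}

```text
clock: 19.9
eef_pos: [531.9, -129.0, 94.2]
tcp_rot: [3.141, 0.001, 2.707]
contact_force: [-0.4, -0.1, -1.8]
opening: 0.725
grasp_force: 45.5
```

Emit:
{"api": "step_arm", "payload": {
  "moves": [
    [[0,0,0],[0,0,0.02],0.3],
    [[0,0,0],[0,0,0.05],0.3],
    [[0,0,0],[0,0,0.05],0.3],
    [[0,0,0],[0,0,0.05],0.3]
  ]
}}

```text
clock: 20.3
eef_pos: [532.3, -129.2, 84.4]
tcp_rot: [3.141, 0.001, 2.708]
contact_force: [0.3, 0.1, -1.6]
opening: 0.725
grasp_force: 45.5
```

```bash
python3 -c "
from h import *
s=telemetry.sense();print(s['eef_pos'],s['tcp_rot'],togo([532.2,-129.2,57.1]))"
```

```text
[ 532.29636568 -129.1775922    84.37676062] [3.14141812e+00 8.32088058e-04 2.70819351e+00] [ 0.00050371 -0.00032783  0.13638338]
```

Emit:
{"api": "step_arm", "payload": {
  "moves": [
    [[0,0,0],[0,0,0.06],0.3],
    [[0,0,0],[0,0,0.11],0.3],
    [[0,0,0],[0,0,0.128],0.3],
    [[0,0,0],[0,0,0.132],0.3],
    [[0,0,0],[0,0,0.132],0.3],
    [[0,0,0],[0,0,0.132],0.3]
  ]
}}

```text
clock: 20.9
eef_pos: [531.0, -129.1, 57.2]
tcp_rot: [-3.141, -0.002, 2.708]
contact_force: [-4.0, 1.1, 5.8]
opening: 0.725
grasp_force: 46.4
```

Emit:
{"api": "step_arm", "payload": {
  "moves": [
    [[0,0,0],[0,0,0.004],0.3],
    [[0,0,0],[0,0,0.004],0.3]
  ]
}}

```text
clock: 21.1
eef_pos: [531.1, -129.1, 57.1]
tcp_rot: [-3.141, -0.002, 2.708]
contact_force: [-7.2, 1.9, 16.4]
opening: 0.728
grasp_force: 47.3
```

Emit:
{"api": "step_arm", "payload": {
  "moves": [
    [[0,0,0],[0,0,-0.015],0.3],
    [[0,0,0],[-0.004,0.001,-0.015],0.3],
    [[0,0,0],[-0.004,0.001,-0.015],0.3],
    [[0,0,0],[-0.004,0.001,-0.008],0.3],
    [[0,0,0],[-0.004,0.001,-0.004],0.3],
    [[0,0,0],[-0.004,0.001,-0.004],0.3]
  ]
}}

```text
clock: 21.7
eef_pos: [532.6, -129.5, 57.2]
tcp_rot: [-3.142, -0.0, 2.708]
contact_force: [-1.0, 0.6, 0.9]
opening: 0.725
grasp_force: 45.9
```

Emit:
{"api": "step_arm", "payload": {
  "moves": [
    [[0,0,0],[0,0,0],0.7],
    [[0,0,0],[0,0,0],1],
    [[0,0,0],[0,0,0],1],
    [[0,0,0],[0,0,-0.05],1],
    [[0,0,0],[0,0,-0.25],1],
    [[0,0,0],[0,0,-0.48],1],
    [[0,0,0],[0,0,-0.48],1],
    [[0,0,0],[0,0,-0.48],1]
  ]
}}

```text
clock: 22.5
eef_pos: [533.6, -129.7, 155.0]
tcp_rot: [3.141, 0.003, 2.708]
contact_force: [-0.1, 0.1, -0.3]
opening: 1.002
grasp_force: 0.0
```

Emit:
{"api": "step_arm", "payload": {
  "moves": [
    [[0,0,0],[0,0,0],1],
    [[0,0,0],[0,0,0],1]
  ]
}}

```text
clock: 22.7
eef_pos: [531.8, -129.3, 152.1]
tcp_rot: [-3.141, -0.002, 2.708]
contact_force: [0.3, -0.3, -0.1]
opening: 0.996
grasp_force: 0.0
```

```bash
python3 n.py w9.png 58; python3 - <<'E'
from h import *
grab('side','side3.png'); grab('top','top3.png')
w=cv2.imread('pics/w9.png')[150:320,235:415];a=cv2.imread('pics/side3.png')[270:350,345:430]
cv2.imwrite('pics/v9.png',np.hstack([cv2.resize(w,(398,376),interpolation=2),cv2.resize(a,(400,376),interpolation=2)]))
E
```

```text
[ 275  195   98   96 7175] [323.11804878 242.72627178]
cover [ 529.49181708 -128.45301493] px res 1.2264395629688545 0.47376855880821594
[ 531.79000156 -129.26937566  152.12089765] [-3.14113977e+00 -2.24055833e-03  2.70780974e+00] rel tcp mm [ 2.21756416 -0.18256235 94.12619482]
```

View pics/v9.png

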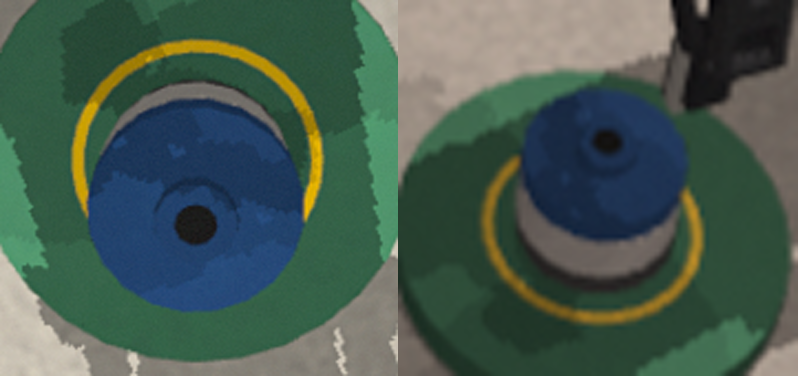

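The stack is flush: in the wrist frame the cover is at (529.5, -128.5), body (529.1, -128.4), plate (529.3, -128.0), ring (529.8, -128.0). The side crop agrees, so I hand it in.

```bash
python3 -c "
from h import *
print(r.sign_off())"
```

```text
the job is handed in; nothing more can be done
None
```

The pump is stacked on the build plate in the order asked (back plate, body rotor up, cover boss up), with the parts within about 0.7 mm of each other and the ring centre in the wrist camera; I handed it in at about 23 s with the gripper clear, and no result came back.

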